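Pin back the belt tensioner

ROBOT

A 6-joint arm with a two-finger parallel gripper is mounted at the origin on a cart in front of the work surface, level with it; the furniture and walls round the work are solid. World frame = base frame: x ahead of the robot, y to its left, z up, the work surface at z = 0. Lengths are in m, angles in rad, forces in N, time in s.
With the tool pointing down it reaches from about 0.35 to 0.775 m from the base axis. Payload 7.3 kg.
Tool frame: the origin (TCP) lies between the finger pads; the fingertips stand robot.tcp_to_tips ahead of it and the grasp point (between the pads) lies 2 mm behind it (robot.tcp_to_tips is the distance from the TCP to the fingertips, in m); y points along the fingers, x is the direction in which the jaws open and shut, and the axes are right-handed (so a half turn about y gives the same grasp; the last joint's range is limited). The gripper opens to 92 mm and grips with 3 to 60 N. Pads are 19 mm wide; open, the fingers measure 130 mm over their backs; the gripper's body (75 mm by 190 mm) begins 47 mm behind the grasp point.
Start: joints at [1.011, 0.342, 1.524, -0, 1.275, -0.146], TCP at [0.211, 0.481, 0.244] pointing down, gripper open.
Joint ranges: [-2.53, 2.53], [-0.77, 2.02], [0.04, 2.7], [-1, 4.14], [0.28, 2.66], [-3.11, 3.11]. Speed limits (rad/s): [2.57, 2.57, 3.14, 3.14, 3.14, 3.14].

INTERFACE

Orientations are given as [roll, pitch, yaw] about the fixed x, y, z axes, in that order (R = Rz(yaw) Ry(pitch) Rx(roll)).
In Python, from cell import status, read_camera, get_calibration, robot gives the robot as it stands.
- The arm moves only by the shell command python3 -m creep 'ROWS' [FORCE]. ROWS is JSON, a list of rows, each an object of numbers: "dx", "dy", "dz": the shift along the tool's x, y, z in m; "rx", "ry", "rz": the turn, a rotation vector about the tool's x, y, z in rad; "gripper": the opening, from 0 (shut) to 1 (fully open). A call has 1 to 20 rows; each row is the pose to reach, as a shift and turn from the pose commanded when the call began, along the tool's axes at that moment; what a row does not reach only later rows make up. A row lasts 1/8 s, in which the tool goes at most 62.5 mm and 10.7 degrees, less where a joint would pass 70% of its speed; a pose out of reach is approached as far as the arm can. A call with a gripper value outside its range is refused whole. The fingers move at their own pace and stop on an object; FORCE is the grip in N (left out, the last holds). Time passes only in rows, so rows that repeat a pose let the fingers close. It gives the time, the measured TCP pose, the force and the opening at its end, in the units of the state.
- status.observe(): the state, without advancing time (a new reading comes with each control period).
- read_camera(name): name is "scene" or "top"; returns (picture, depth): 400x640x3 uint8, red, green, blue; 400x640 float32, m along the optical axis (not along the pixel's ray), 0 where there is no reading.
- get_calibration(name): a dict with "fx", "fy", "cx", "cy" (pixels), "D" ([k1, k2, p1, p2, k3] as OpenCV has them; the pictures are not rectified), "xyz" and "rotation" of the camera in the world. Camera axes: x right, y down, z forward; pixel columns grow to the right and rows downward; lengths in m; the calibration is good to about 2 mm. A picture is of the moment at which its call begins. get_calibration takes no time and is no camera call.
- robot.hand_in(): hands the job in, once; it reports no verdict.
The state is a dict: "time": time; "qpos": joint angles; "qvel": joint speeds; "joint_efforts": joint torques, N m; "tool_pos": TCP position; "tool_rot": TCP orientation; "contact_force": force on the tool from outside, world axes, zero at the start; "torque": the same for the moment, N m; "opening": finger opening in m.
Only numpy, scipy, OpenCV 4.12 (cv2) and the standard library are available. Lean on these libraries where they do the work, as an engineer would, in place of code of your own. Each camera call takes 0.05 s, during which the arm holds its last target.

TASK

Lock the spring-loaded belt tensioner in its drawn-back position with the red-handled lock pin from the blue rack: push the pulley away from the rubber rest stop and have the pin pass down through the hole of the yellow lock bracket and through the hole in the arm's tail plate, fully home with its collar flat on the bracket, so that the pin alone holds the arm back. You have only one hand and the spring throws the arm back when you let go, so stand the pin in the bracket's hole first and then work the pulley back until the pin drops through; stop pushing then, do not force the arm against the pin or its end stop. Leave the other two pins in the rack and do not disturb the other things on the bench.

Things in the scene. Friction and masses are not known exactly. Their poses are not given: they have to be found in the camera images.
- red_pin: Lock pin with a red grip, to be used. Origin on its axis at the underside of its steel collar, z up towards the grip. Shank 14 mm diameter, 60 mm long below the collar, half-round nose (tip at z = -60 mm). Collar 28 mm diameter, 5 mm thick; red grip 20 mm diameter from z = 5 to 42 mm. 0.11 kg. It hangs upright by its collar in one of the rack's three holes.
- black_pin: Same pin with a black grip and a 12 mm shank; stays in the rack. Origin at the underside of its collar.
- white_pin: Same pin with a white grip and a 16 mm shank; stays in the rack. Origin at the underside of its collar.
- pin_rack: Blue sheet-metal rack, fixed, 54 x 218 mm, 72 mm high, with three 20 mm holes in a row along its y axis, 55 mm apart. Origin at bench level under the middle hole; z up.
- tensioner_stand: Grey base plate 150 x 205 x 10 mm of the belt tensioner, fixed. Origin on the arm's pivot axis, at bench level; z up. The arm reaches out to about +y, the lock bracket stands on the -y side. A post with a rubber sleeve at (-49, 50) mm, up to z = 48 mm, is the arm's rest stop. The arm's hub at the pivot ends at z = 69 mm.
- lock_bracket: Yellow fork bracket, bolted in an arc slot (so the arm's locking angle varies). Origin on the pivot axis at bench level, x outwards to the bracket. Upper ear: guide block z = 50 to 74 mm; lower ear z = 26 to 36 mm; each has a 16 mm vertical hole at x = 75 mm. The arm's steel tail plate (top at z = 48 mm) runs between the ears and bars the way until its own 16 mm hole lines up.
- bush_mouth (a point): Centre of the upper mouth of the bracket's hole, on the top face of the yellow bracket, 74 mm above the bench; z up. A pin stood here with the arm not lined up rests with its nose on the tail plate, its collar 34 mm above this point; fully home, its collar sits on this point.
- tensioner_arm (a joint): Angle of the tensioner's arm, rad: 0 at the rest stop, grows as the pulley is pushed away from the stop (clockwise from above); end of travel 0.9. A spring drives it back to 0. The holes line up somewhere between 0.48 and 0.72.
- pulley: Black idler pulley on the arm's end. Origin at the centre of its underside, 120 mm from the pivot axis, 50 mm above the bench. It turns freely, is 68 mm in diameter and reaches from z = 50 to 86 mm (its nut to 95 mm). Some 4 to 8 N at the pulley move the arm. Below the pulley lies only the arm (z = 38 to 48 mm).
- tub_1: White plastic tub, 101 mm wide, 60 mm high, a bystander; origin under its centre.
- black_tape: Roll of black tape, 64 mm wide, 19 mm high, a bystander; origin under its centre.
- marker_blue: Blue marker, 134 mm long, lying on the bench, a bystander; origin under its centre.
- screwdriver: Screwdriver with an orange handle, 198 mm long, lying on the bench, a bystander; origin under its centre.
- hexkey: Black hex key, 123 mm long, lying on the bench, a bystander; origin under its centre.

How it is judged:
At the end, for the whole second after the job is handed in: The red pin is fully home in the yellow bracket: its collar within 4 mm of the bracket's top face and of the hole's centre, the pin upright within 0.1 rad and at rest; the arm stays drawn back (angle over 0.4 rad), held by the pin alone (horizontal distance between red_pin and bush_mouth below 0.004 m and z of red_pin in the frame of bush_mouth between -0.004 and 0.004 m and angle between red_pin's own z axis and vertical below 0.1 rad and value of joint tensioner_arm above 0.4 rad and velocity of joint tensioner_arm below 0.05 rad/s and linear speed of red_pin below 0.02 m/s); the robot touches nothing.
It fails at once if the pulley is pushed with more than 40 N (the arm forced against the pin or its end stop) (contact force between the fingers and pulley above 40 N).
It fails at once if the black pin or the white pin is taken out of the rack or knocked about (moved more than 20 mm) (distance of any of black_pin, white_pin from where it was at the start of the episode above 0.02 m).
It fails at once if another thing on the bench is pushed aside (moved more than 30 mm) (distance of any of tub_1, black_tape, marker_blue, screwdriver, hexkey from where it was at the start of the episode above 0.03 m).
It also fails if it takes over 61 s, if anything falls off the work surface, if the arm or the gripper's body presses on something with over 40 N, if the wrist force passes 120 N, or if a joint passes its speed limit or range.

## Working session

There is one attempt and no reset: what is moved stays moved. The work goes in short steps, Python scripts to look and compute and a shell command to move; the robot and the scene stay as the last step left them, time stands still between calls to the robot, and variables do not carry over. Pictures are saved under pics/ and viewed, and the job is handed in when it is done.

```bash
ls; mkdir -p pics
python3 - <<'E'
from cell import status, read_camera, get_calibration, robot
import cv2,numpy as np
print(status.observe(), robot.tcp_to_tips)
for n in("scene","top"):
    p,d=read_camera(n); cv2.imwrite(f"pics/{n}0.png",p[:,:,::-1]); np.savez(f"{n}0.npz",p=p,d=d); print(get_calibration(n))
E
```

```text
pics
{'time': 0.0, 'qpos': array([ 1.01100787e+00,  3.42739366e-01,  1.52503639e+00,  9.14617390e-06,
        1.27539245e+00, -1.45992133e-01]), 'qvel': array([ 0.00203098, -0.00119308,  0.00031551,  0.00155806, -0.00064258,
        0.00034717]), 'joint_efforts': array([ 6.95552262e-04, -4.31241846e+01, -2.44218099e+01,  7.20028114e-02,
        5.58709516e-02, -1.23802511e-04]), 'tool_pos': array([0.21086155, 0.48037008, 0.24302955]), 'tool_rot': array([-1.57055847e+00,  1.55751246e-03,  1.15699752e+00]), 'contact_force': array([-0.57423274,  0.38856728, -0.44934724]), 'torque': array([ 0.00373872, -0.02682918, -0.04244283]), 'opening': 0.0917142681896603} 0.017
{'fx': 410.41646802880757, 'fy': 410.41646802880757, 'cx': 317.67598746341145, 'cy': 197.02171475509968, 'D': array([-0.04160727,  0.        ,  0.        ,  0.        ,  0.        ]), 'xyz': array([-0.28085414, -0.4473975 ,  0.72734339]), 'rotation': array([-2.17123466,  0.01523292, -1.10148228])}
{'fx': 486.4377639988998, 'fy': 486.4377639988998, 'cx': 318.15138379856444, 'cy': 197.19385312257185, 'D': array([-0.02623008,  0.        ,  0.        ,  0.        ,  0.        ]), 'xyz': array([ 0.45261532, -0.02357842,  1.63338368]), 'rotation': array([-3.06203991,  0.00669065, -1.54467549])}
```

View pics/scene0.png

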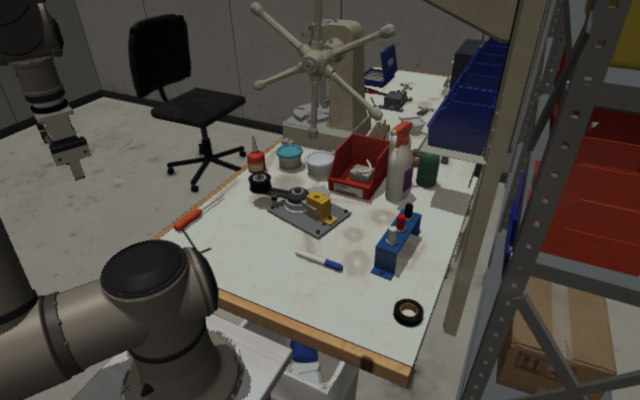

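View pics/top0.png

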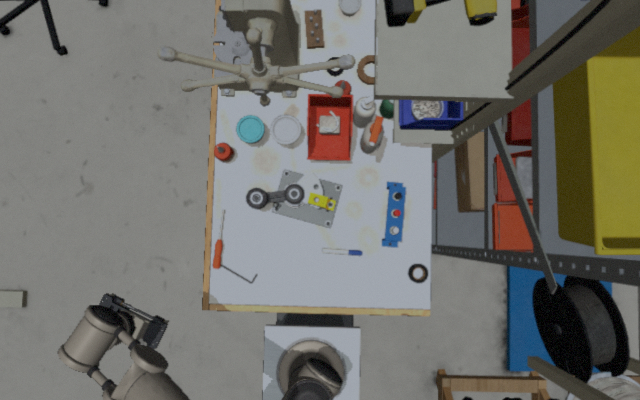

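```bash
cat > h.py <<'E'
import numpy as np,cv2
from scipy.spatial.transform import Rotation as Ro
from cell import get_calibration
def cal(n):
    c=get_calibration(n); K=np.array([[c['fx'],0,c['cx']],[0,c['fy'],c['cy']],[0,0,1]]); return K,np.array(c['D']),np.array(c['xyz']),Ro.from_euler('xyz',c['rotation']).as_matrix()
def px2w(n,uv,z=None,d=None):
    K,D,t,R=cal(n); q=cv2.undistortPoints(np.array([uv],float).reshape(-1,1,2),K,D).reshape(-1,2)
    r=np.c_[q,np.ones(len(q))]
    if d is not None: return (r*np.reshape(d,(-1,1)))@R.T+t
    rw=r@R.T; return t+rw*((np.reshape(z,(-1,1))-t[2])/rw[:,2:])
def w2px(n,P):
    K,D,t,R=cal(n); return cv2.projectPoints((np.atleast_2d(P)-t)@R,np.zeros(3),np.zeros(3),K,D)[0].reshape(-1,2)
def cloud(n,p,d):
    v,u=np.nonzero(d>0); return px2w(n,np.c_[u,v],d=d[v,u]),u,v
E
python3 - <<'E'
import numpy as np,cv2
t=np.load('top0.npz')['p'];s=np.load('scene0.npz')['p']
cv2.imwrite('pics/topc.png',cv2.resize(t[165:265,235:435],None,fx=4,fy=4,interpolation=cv2.INTER_CUBIC)[:,:,::-1])
cv2.imwrite('pics/scc.png',cv2.resize(s[130:280,240:440],None,fx=4,fy=4,interpolation=cv2.INTER_CUBIC)[:,:,::-1])
E
```

```text
(no output)
```

View pics/topc.png

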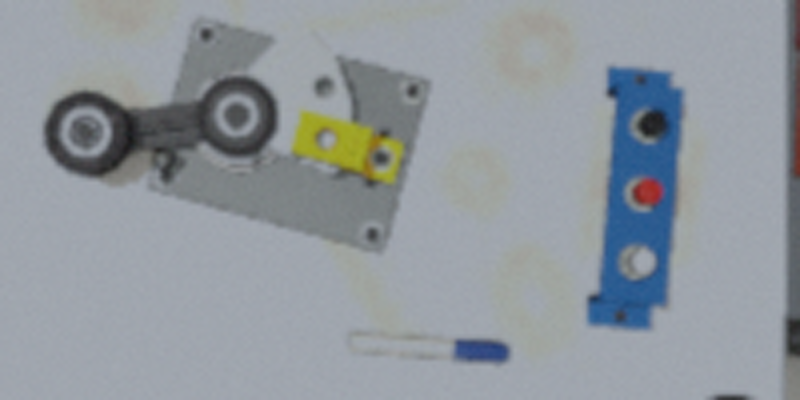

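View pics/scc.png

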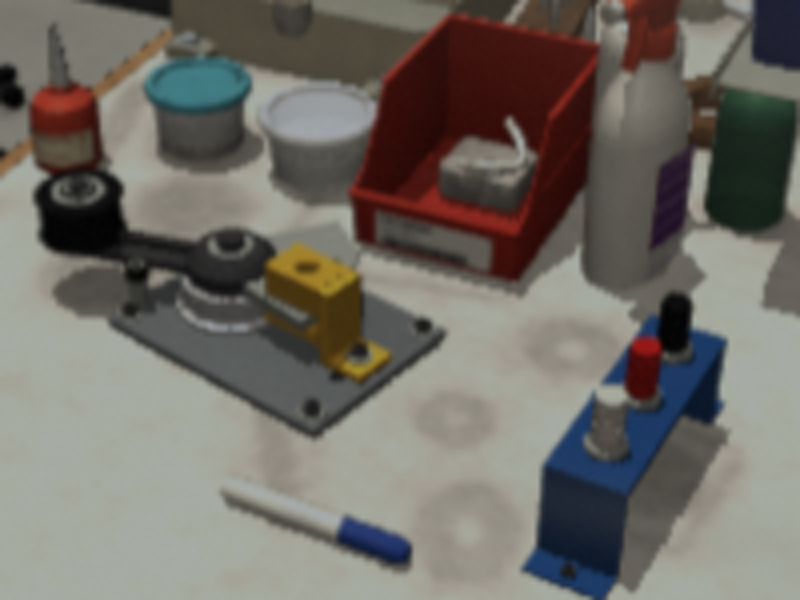

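Run:
```python
import numpy as np,cv2
from h import *
for n in("top","scene"):
    f=np.load(n+'0.npz');p,d=f['p'],f['d']
    P,u,v=cloud(n,p,d); hsv=cv2.cvtColor(p,cv2.COLOR_RGB2HSV)[v,u].astype(int)
    box=(P[:,0]>.2)&(P[:,0]<.65)&(P[:,1]>-.3)&(P[:,1]<.25)&(P[:,2]>-.02)
    red=box&((hsv[:,0]<8)|(hsv[:,0]>172))&(hsv[:,1]>120)&(P[:,0]<.47)&(P[:,1]<-.1)
    yel=box&(hsv[:,0]>20)&(hsv[:,0]<35)&(hsv[:,1]>130)
    blu=box&(hsv[:,0]>100)&(hsv[:,0]<125)&(hsv[:,1]>130)&(P[:,1]<-.12)
    for nm,m in(("red",red),("yel",yel),("blu",blu)):
        Q=P[m]; print(n,nm,m.sum(),Q.mean(0).round(4),Q.min(0).round(4),Q.max(0).round(4), 'px',u[m].mean().round(2),v[m].mean().round(2),'zpct',np.percentile(Q[:,2],[5,50,90,97]).round(4))
    for zl,zh,nm in((.06,.075,'yeltop'),):
        Q=P[yel&(P[:,2]>zl)]; print(nm,len(Q),Q.mean(0).round(4), cv2.minAreaRect(Q[:,:2].astype(np.float32)))
    Q=P[blu&(P[:,2]>.06)]; print('bluetop',len(Q),Q.mean(0).round(4), cv2.minAreaRect(Q[:,:2].astype(np.float32)))
    b=box&(P[:,0]>-.05)&(abs(P[:,2])<.005)&(hsv[:,1]<30); print('bench z',np.median(P[box&(P[:,2]<.02),2]))
K=[('top',a) for a in ()]
T=lambda x,y:(235+ (x+.5)/4-.5,165+(y+.5)/4-.5)
S=lambda x,y:(240+ (x+.5)/4-.5,130+(y+.5)/4-.5)
for nm,c,xy,z in [('pulley nut','top',(86,130),.09),('hub','top',(238,115),.069),('bushhole','top',(327,138),.074),('redtop','top',(649,191),.114),('blk','top',(653,123),.114),('wht','top',(640,262),.114),
 ('bushhole','scene',(308,266),.074),('redtop','scene',(646,346),.114),('pulley','scene',(79,189),.088),('hub','scene',(232,240),.069)]:
    print(nm,c,px2w(c,(T if c=='top' else S)(*xy),z=z).round(4))
for i,(x,y) in enumerate([(207,33),(412,90),(372,233)]): print('bolt',px2w('top',T(x,y),z=.012).round(4))
```

```text
<stdin>:11: RuntimeWarning: Mean of empty slice.
  ret = um.true_divide(
Traceback (most recent call last):
ValueError: zero-size array to reduction operation minimum which has no identity
```

```bash
cat > m.py <<'E'
import numpy as np,cv2
from h import *
for n in("top","scene"):
    f=np.load(n+'0.npz');p,d=f['p'],f['d']
    P,u,v=cloud(n,p,d); hsv=cv2.cvtColor(p,cv2.COLOR_RGB2HSV)[v,u].astype(int)
    box=(P[:,0]>.2)&(P[:,0]<.75)&(P[:,1]>-.35)&(P[:,1]<.3)&(P[:,2]>-.02)
    win=(u>380)&(u<420)&(v>200)&(v<225) if n=='top' else (u>392)&(u<410)&(v>210)&(v<235)
    red=box&((hsv[:,0]<8)|(hsv[:,0]>172))&(hsv[:,1]>120)&win
    yel=box&(hsv[:,0]>20)&(hsv[:,0]<35)&(hsv[:,1]>130)
    blu=box&(hsv[:,0]>100)&(hsv[:,0]<125)&(hsv[:,1]>130)&(P[:,1]<-.12)
    for nm,m in(("red",red),("yel",yel),("blu",blu)):
        Q=P[m]
        if len(Q):print(n,nm,m.sum(),Q.mean(0).round(4),Q.min(0).round(4),Q.max(0).round(4), 'px',u[m].mean().round(2),v[m].mean().round(2),'zpct',np.percentile(Q[:,2],[5,50,90,97]).round(4))
    Q=P[yel&(P[:,2]>.065)]; print('yeltop',len(Q),Q.mean(0).round(4), cv2.minAreaRect(Q[:,:2].astype(np.float32)))
    Q=P[blu&(P[:,2]>.06)]; print('bluetop',len(Q),Q.mean(0).round(4), cv2.minAreaRect(Q[:,:2].astype(np.float32)))
    print('bench z',np.median(P[box&(P[:,2]<.02),2]))
T=lambda x,y:(235+ (x+.5)/4-.5,165+(y+.5)/4-.5)
S=lambda x,y:(240+ (x+.5)/4-.5,130+(y+.5)/4-.5)
for nm,c,xy,z in [('pulley nut','top',(86,130),.09),('hub','top',(238,115),.069),('bushhole','top',(327,138),.074),('redtop','top',(649,191),.114),('blk','top',(653,123),.114),('wht','top',(640,262),.114),
 ('bushhole','scene',(308,266),.074),('redtop','scene',(646,346),.114),('pulley','scene',(79,189),.088),('hub','scene',(232,240),.069)]:
    print(nm,c,px2w(c,(T if c=='top' else S)(*xy),z=z).round(4))
for i,(x,y) in enumerate([(207,33),(412,90),(372,233)]): print('bolt',px2w('top',T(x,y),z=.012).round(4))
E
python3 m.py
```

```text
top red 29 [ 0.5311 -0.2566  0.1136] [ 0.5239 -0.2655  0.1037] [ 0.5399 -0.2492  0.1236] px 396.59 212.72 zpct [0.1043 0.1141 0.119  0.1207]
top yel 215 [ 0.5657 -0.0182  0.0631] [ 0.5421 -0.066   0.0085] [0.5896 0.0221 0.0835] px 320.57 200.88 zpct [0.0176 0.0725 0.0779 0.0802]
top blu 787 [ 0.5235 -0.2515  0.0594] [ 0.3962 -0.2873 -0.0057] [ 0.6396 -0.1227  0.1184] px 392.45 215.81 zpct [0.0022 0.0711 0.0764 0.0789]
yeltop 172 [ 0.5675 -0.0102  0.074 ] ((0.5674461126327515, -0.0091019868850708), (0.05883362144231796, 0.03472423553466797), 77.1144790649414)
bluetop 627 [ 0.5318 -0.2569  0.0726] ((0.5318691730499268, -0.2574639916419983), (0.05101955682039261, 0.17709165811538696), 85.87507629394531)
bench z 0.0006779747792240443
scene red 107 [ 0.5244 -0.2591  0.1008] [ 0.516  -0.2666  0.0787] [ 0.5786 -0.2504  0.1184] px 400.71 221.44 zpct [0.0813 0.102  0.1164 0.1178]
scene yel 198 [ 0.5639 -0.0173  0.0598] [ 0.5342 -0.0682  0.0085] [0.6239 0.0421 0.0773] px 320.77 202.41 zpct [0.0164 0.0731 0.0754 0.0763]
scene blu 916 [ 0.4844 -0.2508  0.0479] [ 0.3861 -0.2897  0.002 ] [ 0.6273 
[... 166 characters left out ...]
677048, 0.04095924273133278), 75.80130767822266)
bluetop 516 [ 0.5077 -0.2636  0.074 ] ((0.5257219076156616, -0.2586250901222229), (0.05196259543299675, 0.17465604841709137), 85.60677337646484)
bench z 0.001766547669977414
pulley nut top [[0.5705 0.1876 0.09  ]]
hub top [[0.5874 0.068  0.069 ]]
bushhole top [[ 0.5702 -0.0044  0.074 ]]
redtop top [[ 0.5322 -0.2574  0.114 ]]
blk top [[ 0.5855 -0.2598  0.114 ]]
wht top [[ 0.4766 -0.2511  0.114 ]]
bushhole scene [[ 0.5684 -0.0022  0.074 ]]
redtop scene [[ 0.5285 -0.2575  0.114 ]]
pulley scene [[0.5672 0.1888 0.088 ]]
hub scene [[0.5809 0.0665 0.069 ]]
bolt [[0.6607 0.0995 0.012 ]]
bolt [[ 0.617  -0.0737  0.012 ]]
bolt [[ 0.4966 -0.0431  0.012 ]]
```

```bash
cat > to.py <<'E'
import sys,numpy as np
from scipy.spatial.transform import Rotation as Ro
from cell import status
def go(x,y,z,yaw=None):
    s=status.observe(); R=Ro.from_euler('xyz',s['tool_rot']); Y=s['tool_rot'][2]
    d=R.inv().apply(np.array([x,y,z])-s['tool_pos'])
    T=Ro.from_euler('xyz',[-np.pi/2,0,Y if yaw is None else yaw])
    print('t',s['time'],'pos',s['tool_pos'].round(4),'rot',s['tool_rot'].round(4),'F',s['contact_force'].round(1),'op',round(s['opening'],4),'\n d',d.round(4),'rot',(R.inv()*T).as_rotvec().round(4))
if __name__=='__main__': go(*map(float,sys.argv[1:]))
E
python3 to.py .531 -.257 .2 1.49
python3 - <<'E'
from h import *
T=lambda x,y:(235+ (x+.5)/4-.5,165+(y+.5)/4-.5)
t=px2w('top',T(323,86),z=.048)[0]; hub=np.array([.586,.0675]); b=np.array([.5695,-.0035])
a=lambda p:np.arctan2(*(p[:2]-hub)[::-1])
print(t,a(t),a(b),np.linalg.norm(t[:2]-hub),np.linalg.norm(b-hub)); print('tub',px2w('top',(287,129),z=.06))
E
```

```text
t 0.1 pos [0.2109 0.4804 0.2431] rot [-1.5706e+00  1.4000e-03  1.1570e+00] F [ 0.1 -0.6 -0.6] op 0.0916 
 d [-0.5464  0.0438 -0.5896] rot [-0.0004 -0.333  -0.0014]
[6.14814516e-01 3.68243581e-04 4.80000000e-02] -1.1653539307311558 -1.7991375900780646 0.07305442514824434 0.07289204346154661
tub [[0.79976553 0.09839205 0.06      ]]
```

```bash
python3 -m creep '[{"dx":-0.03,"dz":-0.032,"ry":-0.03},{"dx":-0.07,"dz":-0.075,"ry":-0.06},{"dx":-0.11,"dz":-0.118,"ry":-0.09},{"dx":-0.15,"dz":-0.161,"ry":-0.12},{"dx":-0.19,"dz":-0.204,"ry":-0.15},{"dx":-0.23,"dz":-0.248,"ry":-0.18},{"dx":-0.27,"dz":-0.291,"ry":-0.21},{"dx":-0.31,"dz":-0.334,"ry":-0.24},{"dx":-0.35,"dz":-0.378,"ry":-0.26},{"dx":-0.39,"dz":-0.421,"ry":-0.28},{"dx":-0.43,"dz":-0.464,"ry":-0.3},{"dx":-0.47,"dz":-0.507,"ry":-0.31},{"dx":-0.51,"dz":-0.55,"ry":-0.33},{"dx":-0.535,"dz":-0.577,"ry":-0.333},{"dx":-0.546,"dy":0.02,"dz":-0.59,"ry":-0.333},{"dx":-0.546,"dy":0.044,"dz":-0.59,"ry":-0.333},{"dx":-0.546,"dy":0.044,"dz":-0.59,"ry":-0.333}]' && python3 to.py .531 -.257 .099 1.49
python3 - <<'E'
from cell import read_camera
import cv2
for n,(a,b,c,d) in dict(scene=(100,280,340,500),top=(165,265,335,455)).items():
    p,_=read_camera(n); cv2.imwrite(f"pics/{n}1.png",cv2.resize(p[a:b,c:d],None,fx=3.3,fy=3.3,interpolation=cv2.INTER_CUBIC)[:,:,::-1])
E
```

```text
invalid input at $[0]: expected keys dx, dy, dz, rx, ry, rz, gripper
```

```bash
python3 -m creep '[{"dx":-0.03,"dy":0,"dz":-0.032,"rx":0,"ry":-0.03,"rz":0,"gripper":1},{"dx":-0.07,"dy":0,"dz":-0.075,"rx":0,"ry":-0.06,"rz":0,"gripper":1},{"dx":-0.11,"dy":0,"dz":-0.118,"rx":0,"ry":-0.09,"rz":0,"gripper":1},{"dx":-0.15,"dy":0,"dz":-0.161,"rx":0,"ry":-0.12,"rz":0,"gripper":1},{"dx":-0.19,"dy":0,"dz":-0.204,"rx":0,"ry":-0.15,"rz":0,"gripper":1},{"dx":-0.23,"dy":0,"dz":-0.248,"rx":0,"ry":-0.18,"rz":0,"gripper":1},{"dx":-0.27,"dy":0,"dz":-0.291,"rx":0,"ry":-0.21,"rz":0,"gripper":1},{"dx":-0.31,"dy":0,"dz":-0.334,"rx":0,"ry":-0.24,"rz":0,"gripper":1},{"dx":-0.35,"dy":0,"dz":-0.378,"rx":0,"ry":-0.26,"rz":0,"gripper":1},{"dx":-0.39,"dy":0,"dz":-0.421,"rx":0,"ry":-0.28,"rz":0,"gripper":1},{"dx":-0.43,"dy":0,"dz":-0.464,"rx":0,"ry":-0.3,"rz":0,"gripper":1},{"dx":-0.47,"dy":0,"dz":-0.507,"rx":0,"ry":-0.31,"rz":0,"gripper":1},{"dx":-0.51,"dy":0,"dz":-0.55,"rx":0,"ry":-0.33,"rz":0,"gripper":1},{"dx":-0.535,"dy":0,"dz":-0.577,"rx":0,"ry":-0.333,"rz":0,"gripper":1},{"dx":-0.546,"dy":0.02,"dz":-0.59,"rx":0,"ry":-0.333,"rz":0,"gripper":1},{"dx":-0.546,"dy":0.044,"dz":-0.59,"rx":0,"ry":-0.333,"rz":0,"gripper":1},{"dx":-0.546,"dy":0.044,"dz":-0.59,"rx":0,"ry":-0.333,"rz":0,"gripper":1}]' && python3 to.py .531 -.257 .099 1.49
python3 - <<'E'
from cell import read_camera
import cv2
for n,(a,b,c,d) in dict(scene=(100,280,340,500),top=(165,265,335,455)).items():
    p,_=read_camera(n); cv2.imwrite(f"pics/{n}1.png",cv2.resize(p[a:b,c:d],None,fx=3.3,fy=3.3,interpolation=cv2.INTER_CUBIC)[:,:,::-1])
E
```

```text
time: 2.33
tool_pos: [0.5307, -0.256, 0.1976]
tool_rot: [-1.567, -0.002, 1.49]
contact_force: [-0.3, -0.6, -0.3]
opening: 0.0918
t 2.325 pos [ 0.5307 -0.256   0.1976] rot [-1.5665 -0.0025  1.4896] F [-0.3 -0.6 -0.3] op 0.0918 
 d [-0.0012  0.0986 -0.0008] rot [-0.0043 -0.0004  0.0025]
```

View pics/scene1.png

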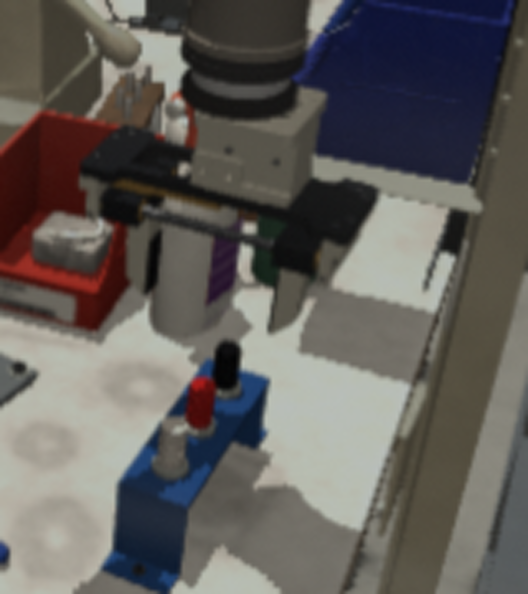

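The open jaws straddle the red grip (at about (201,400) in the crop), one finger on each side of the row, clear of the other two pins. I'll descend and grip.

```bash
python3 -m creep '[{"dx":-0.001,"dy":0.03,"dz":-0.001,"rx":0,"ry":0,"rz":0,"gripper":1},{"dx":-0.001,"dy":0.065,"dz":-0.001,"rx":-0.004,"ry":0,"rz":0.002,"gripper":1},{"dx":-0.001,"dy":0.09,"dz":-0.001,"rx":-0.004,"ry":0,"rz":0.002,"gripper":1},{"dx":-0.001,"dy":0.0985,"dz":-0.001,"rx":-0.004,"ry":0,"rz":0.002,"gripper":1},{"dx":-0.001,"dy":0.0985,"dz":-0.001,"rx":-0.004,"ry":0,"rz":0.002,"gripper":0.5},{"dx":-0.001,"dy":0.0985,"dz":-0.001,"rx":-0.004,"ry":0,"rz":0.002,"gripper":0.3},{"dx":-0.001,"dy":0.0985,"dz":-0.001,"rx":-0.004,"ry":0,"rz":0.002,"gripper":0},{"dx":-0.001,"dy":0.0985,"dz":-0.001,"rx":-0.004,"ry":0,"rz":0.002,"gripper":0},{"dx":-0.001,"dy":0.0985,"dz":-0.001,"rx":-0.004,"ry":0,"rz":0.002,"gripper":0},{"dx":-0.001,"dy":0.0985,"dz":-0.001,"rx":-0.004,"ry":0,"rz":0.002,"gripper":0}]' 20 && python3 to.py .531 -.257 .2 1.49
```

```text
time: 3.68
tool_pos: [0.5327, -0.2575, 0.1012]
tool_rot: [-1.575, 0.002, 1.49]
contact_force: [-0.2, 0.9, -0.2]
opening: 0.0369
t 3.675 pos [ 0.5327 -0.2575  0.1012] rot [-1.5748  0.0019  1.49  ] F [-0.2  0.9 -0.2] op 0.0369 
 d [ 0.0002 -0.0988  0.0013] rot [ 0.004  -0.     -0.0019]
```

```bash
python3 -m creep '[{"dx":0,"dy":0,"dz":0,"rx":0,"ry":0,"rz":0,"gripper":0},{"dx":0,"dy":0,"dz":0,"rx":0,"ry":0,"rz":0,"gripper":0},{"dx":0,"dy":0,"dz":0,"rx":0,"ry":0,"rz":0,"gripper":0},{"dx":0,"dy":0,"dz":0,"rx":0,"ry":0,"rz":0,"gripper":0}]' 20 && python3 to.py .531 -.257 .2 1.49
python3 - <<'E'
from cell import read_camera
import cv2
n,(a,b,c,d)='scene',(100,280,340,500)
p,_=read_camera(n); cv2.imwrite(f"pics/{n}2.png",cv2.resize(p[a:b,c:d],None,fx=3.3,fy=3.3,interpolation=cv2.INTER_CUBIC)[:,:,::-1])
E
```

```text
time: 4.18
tool_pos: [0.5327, -0.2575, 0.1011]
tool_rot: [-1.575, 0.002, 1.49]
contact_force: [-0.1, -0.3, -0.3]
opening: 0.0196
t 4.175 pos [ 0.5327 -0.2575  0.1011] rot [-1.5748  0.0019  1.49  ] F [-0.1 -0.3 -0.3] op 0.0196 
 d [ 0.0002 -0.0989  0.0013] rot [ 0.004  -0.     -0.0019]
```

View pics/scene2.png

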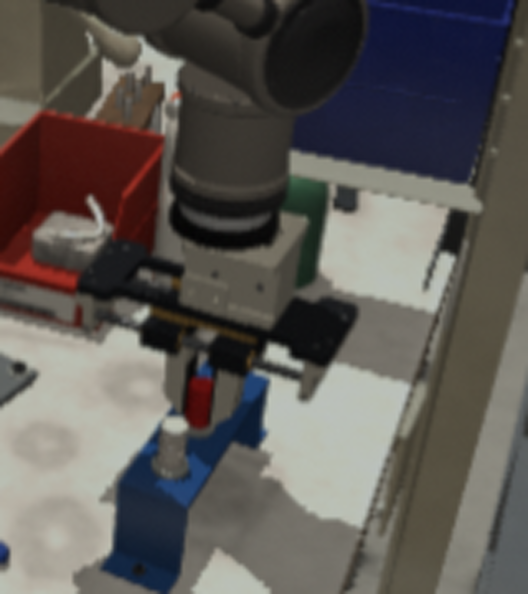

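Pin gripped: the opening of 19.6 mm matches the 20 mm grip. Now lifting straight up.

```bash
python3 -m creep '[{"dx":0,"dy":-0.01,"dz":0,"rx":0,"ry":0,"rz":0,"gripper":0},{"dx":0,"dy":-0.03,"dz":0,"rx":0,"ry":0,"rz":0,"gripper":0},{"dx":0,"dy":-0.06,"dz":0,"rx":0,"ry":0,"rz":0,"gripper":0},{"dx":0,"dy":-0.09,"dz":0,"rx":0,"ry":0,"rz":0,"gripper":0},{"dx":0,"dy":-0.105,"dz":0.0,"rx":0,"ry":0,"rz":0,"gripper":0},{"dx":0,"dy":-0.11,"dz":0,"rx":0,"ry":0,"rz":0,"gripper":0}]' 30 && python3 to.py .569 -.0035 .205 1.49
python3 - <<'E'
from cell import read_camera
import cv2
n,(a,b,c,d)='scene',(100,280,340,500)
p,_=read_camera(n); cv2.imwrite(f"pics/{n}3.png",cv2.resize(p[a:b,c:d],None,fx=3.3,fy=3.3,interpolation=cv2.INTER_CUBIC)[:,:,::-1])
E
```

```text
time: 4.97
tool_pos: [0.5324, -0.2573, 0.212]
tool_rot: [-1.576, 0.002, 1.49]
contact_force: [-0.4, -0.3, -1.3]
opening: 0.0192
t 4.975 pos [ 0.5324 -0.2573  0.212 ] rot [-1.5758  0.0024  1.49  ] F [-0.4 -0.3 -1.3] op 0.0192 
 d [ 0.2559  0.0065 -0.016 ] rot [ 0.005   0.     -0.0024]
```

View pics/scene3.png

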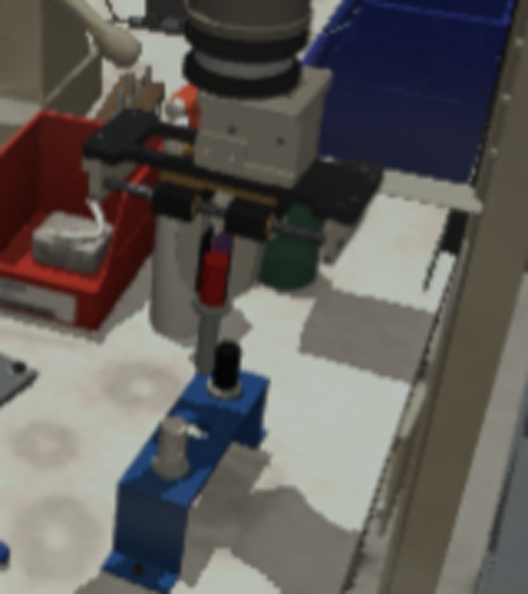

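```bash
python3 -m creep '[{"dx":0.02,"dy":0,"dz":-0.001,"rx":0.005,"ry":0,"rz":-0.002,"gripper":0},{"dx":0.06,"dy":0,"dz":-0.004,"rx":0.005,"ry":0,"rz":-0.002,"gripper":0},{"dx":0.11,"dy":0,"dz":-0.007,"rx":0.005,"ry":0,"rz":-0.002,"gripper":0},{"dx":0.16,"dy":0,"dz":-0.01,"rx":0.005,"ry":0,"rz":-0.002,"gripper":0},{"dx":0.21,"dy":0,"dz":-0.013,"rx":0.005,"ry":0,"rz":-0.002,"gripper":0},{"dx":0.24,"dy":0,"dz":-0.015,"rx":0.005,"ry":0,"rz":-0.002,"gripper":0},{"dx":0.253,"dy":0.003,"dz":-0.016,"rx":0.005,"ry":0,"rz":-0.002,"gripper":0},{"dx":0.256,"dy":0.0065,"dz":-0.016,"rx":0.005,"ry":0,"rz":-0.002,"gripper":0},{"dx":0.256,"dy":0.0065,"dz":-0.016,"rx":0.005,"ry":0,"rz":-0.002,"gripper":0},{"dx":0.256,"dy":0.0065,"dz":-0.016,"rx":0.005,"ry":0,"rz":-0.002,"gripper":0}]' 30 && python3 to.py .569 -.0035 .205 1.49
python3 - <<'E'
from cell import read_camera
import cv2,numpy as np
p,dd=read_camera('scene'); np.savez('s4.npz',p=p,d=dd)
a,b,c,d=130,240,270,370
cv2.imwrite("pics/scene4.png",cv2.resize(p[a:b,c:d],None,fx=5,fy=5,interpolation=cv2.INTER_CUBIC)[:,:,::-1])
p,dd=read_camera('top'); np.savez('t4.npz',p=p,d=dd)
a,b,c,d=165,245,250,370
cv2.imwrite("pics/top4.png",cv2.resize(p[a:b,c:d],None,fx=5,fy=5,interpolation=cv2.INTER_CUBIC)[:,:,::-1])
E
```

```text
time: 6.28
tool_pos: [0.5688, -0.0045, 0.2042]
tool_rot: [-1.57, 0.0, 1.489]
contact_force: [0.4, -0.0, -0.3]
opening: 0.0192
t 6.275 pos [ 0.5688 -0.0045  0.2042] rot [-1.5696e+00  1.0000e-04  1.4886e+00] F [ 0.4 -0.  -0.3] op 0.0192 
 d [ 0.001  -0.0008 -0.0001] rot [-0.0012 -0.0014 -0.0001]
```

View pics/scene4.png

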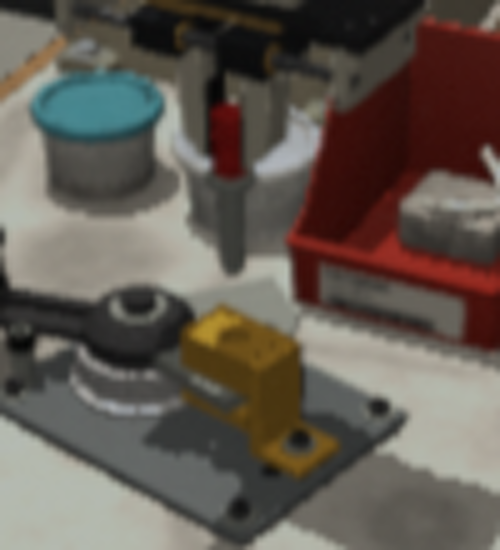

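View pics/top4.png

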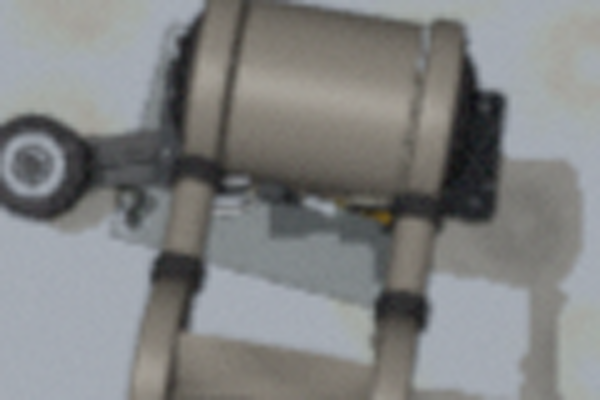

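Run:
```python
from h import *
C=lambda P:((w2px('scene',P)-[270,130]+.5)*5-.5).round(1)
x,y=.5688,-.0045
for z in (.115,.14,.17,.175,.217): print(z,C([x,y,z]))
print('hole for .5695,-.0035',C([.5695,-.0035,.074]), 'hub',C([.586,.0675,.069]))
f=np.load('s4.npz');p,d=f['p'],f['d'];P,u,v=cloud('scene',p,d)
hs=cv2.cvtColor(p,cv2.COLOR_RGB2HSV)[v,u].astype(int)
w=(abs(P[:,0]-x)<.03)&(abs(P[:,1]-y)<.03)&(P[:,2]>.1)&(P[:,2]<.178)
for a,b in((.118,.13),(.13,.145),(.145,.165)):
    Q=P[w&(P[:,2]>a)&(P[:,2]<b)]
    # drop flying pixels; camera ray horiz dir
    print(a,len(Q),np.median(Q,0).round(4),Q.mean(0).round(4))
r=w&(hs[:,1]>130)&((hs[:,0]<8)|(hs[:,0]>172)); 
f=np.load('scene0.npz');p,d=f['p'],f['d'];P,u,v=cloud('scene',p,d)
hs=cv2.cvtColor(p,cv2.COLOR_RGB2HSV)[v,u].astype(int)
Q=P[(hs[:,0]>20)&(hs[:,0]<35)&(hs[:,1]>110)&(P[:,2]>.068)&(P[:,2]<.08)]
print(len(Q),[c.tolist() for c in cv2.boxPoints(cv2.minAreaRect(Q[:,:2].astype(np.float32)))])
```

```text
0.115 [[237.8 272.1]]
0.14 [[237.1 233.6]]
0.17 [[236.2 186.1]]
0.175 [[236.1 178. ]]
0.217 [[234.8 108.7]]
hole for .5695,-.0035 [[238.  332.2]] hub [[142.9 295.4]]
0.118 18 [ 0.5573 -0.0077  0.1243] [ 0.5581 -0.007   0.1248]
0.13 23 [ 0.5571 -0.008   0.1382] [ 0.558  -0.0066  0.138 ]
0.145 32 [ 0.5576 -0.0078  0.1554] [ 0.5586 -0.0071  0.1552]
138 [[0.5365654230117798, -0.03320402652025223], [0.5762734413146973, -0.04325072467327118], [0.5920463800430298, 0.019089072942733765], [0.5523383617401123, 0.029135771095752716]]
```

Run:
```python
import numpy as np,cv2
p=np.load('s4.npz')['p']; q=np.load('scene0.npz')['p']
a=cv2.resize(p[148:208,300:335],None,fx=10,fy=10,interpolation=cv2.INTER_NEAREST)
b=cv2.resize(q[148:208,300:335],None,fx=10,fy=10,interpolation=cv2.INTER_NEAREST)
cv2.imwrite('pics/z4.png',np.hstack([a,b])[:,:,::-1])
t=np.load('top0.npz')['p']
cv2.imwrite('pics/zt.png',np.hstack([cv2.resize(t[185:225,295:335],None,fx=10,fy=10,interpolation=cv2.INTER_NEAREST),cv2.resize(t[192:232,378:418],None,fx=10,fy=10,interpolation=cv2.INTER_NEAREST)])[:,:,::-1])
```

```text
(no output)
```

View pics/z4.png

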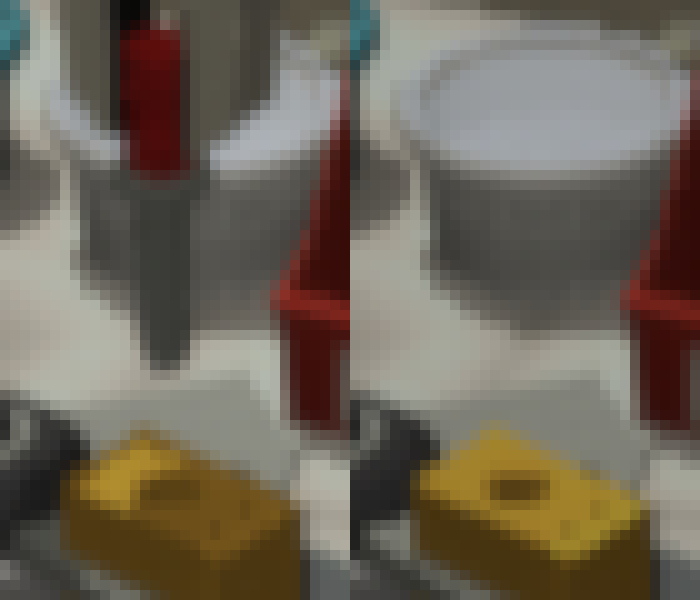

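View pics/zt.png

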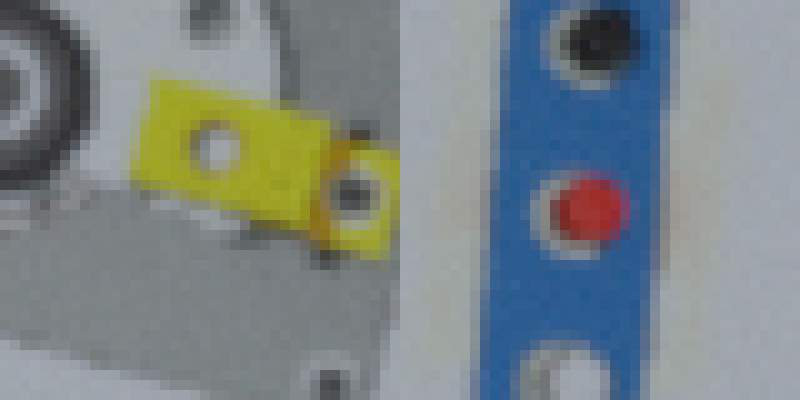

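```bash
python3 -m creep '[{"dx":0,"dy":0.015,"dz":0,"rx":0,"ry":0,"rz":0,"gripper":0},{"dx":0,"dy":0.028,"dz":0,"rx":0,"ry":0,"rz":0,"gripper":0},{"dx":0,"dy":0.034,"dz":0,"rx":0,"ry":0,"rz":0,"gripper":0},{"dx":0,"dy":0.038,"dz":0,"rx":0,"ry":0,"rz":0,"gripper":0},{"dx":0,"dy":0.042,"dz":0,"rx":0,"ry":0,"rz":0,"gripper":0},{"dx":0,"dy":0.045,"dz":0,"rx":0,"ry":0,"rz":0,"gripper":0}]' 30 && python3 to.py .569 -.0035 .137
python3 - <<'E'
from cell import read_camera
import cv2,numpy as np
p,dd=read_camera('scene'); np.savez('s5.npz',p=p,d=dd)
cv2.imwrite('pics/z5.png',cv2.resize(p[148:208,290:345],None,fx=10,fy=10,interpolation=cv2.INTER_NEAREST)[:,:,::-1])
E
```

```text
time: 7.12
tool_pos: [0.569, -0.0034, 0.1593]
tool_rot: [-1.57, -0.0, 1.49]
contact_force: [0.5, -0.4, -0.9]
opening: 0.0195
t 7.125 pos [ 0.569  -0.0034  0.1593] rot [-1.5703 -0.      1.49  ] F [ 0.5 -0.4 -0.9] op 0.0195 
 d [-0.0001  0.0223 -0.    ] rot [-0.0005  0.      0.    ]
```

View pics/z5.png

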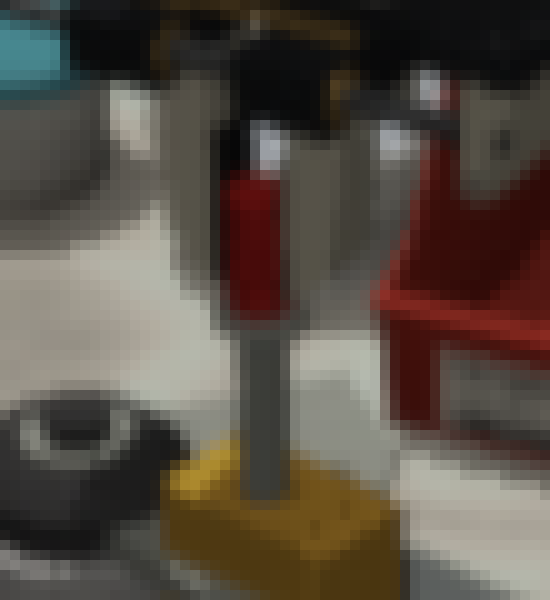

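The tip is entering the hole at about (265,495) in the crop, with no contact force. Continuing down.

```bash
python3 -m creep '[{"dx":0,"dy":0.004,"dz":0,"rx":0,"ry":0,"rz":0,"gripper":0},{"dx":0,"dy":0.008,"dz":0,"rx":0,"ry":0,"rz":0,"gripper":0},{"dx":0,"dy":0.012,"dz":0,"rx":0,"ry":0,"rz":0,"gripper":0},{"dx":0,"dy":0.015,"dz":0,"rx":0,"ry":0,"rz":0,"gripper":0},{"dx":0,"dy":0.015,"dz":0,"rx":0,"ry":0,"rz":0,"gripper":0}]' 30 && python3 to.py .569 -.0035 .137
```

```text
time: 7.8
tool_pos: [0.5691, -0.0034, 0.144]
tool_rot: [-1.57, -0.0, 1.49]
contact_force: [2.9, 0.5, -3.2]
opening: 0.0195
t 7.8 pos [ 0.5691 -0.0034  0.144 ] rot [-1.5702e+00 -2.0000e-04  1.4899e+00] F [ 2.9  0.5 -3.2] op 0.0195 
 d [-0.0001  0.007   0.    ] rot [-0.0006  0.      0.0002]
```

```bash
python3 -m creep '[{"dx":0,"dy":0,"dz":-0.001,"rx":0,"ry":0,"rz":0,"gripper":0},{"dx":0,"dy":0.002,"dz":-0.001,"rx":0,"ry":0,"rz":0,"gripper":0},{"dx":0,"dy":0.004,"dz":-0.001,"rx":0,"ry":0,"rz":0,"gripper":0},{"dx":0,"dy":0.005,"dz":-0.001,"rx":0,"ry":0,"rz":0,"gripper":0}]' 30 && python3 to.py .569 -.0035 .137;python3 - <<'E'
from cell import read_camera
import cv2,numpy as np
p,dd=read_camera('scene'); np.savez('s6.npz',p=p,d=dd)
cv2.imwrite('pics/z6.png',cv2.resize(p[148:208,290:345],None,fx=10,fy=10,interpolation=cv2.INTER_NEAREST)[:,:,::-1])
E
```

```text
time: 8.3
tool_pos: [0.5698, -0.0035, 0.1392]
tool_rot: [-1.57, -0.0, 1.49]
contact_force: [2.0, 0.7, -0.5]
opening: 0.0193
t 8.3 pos [ 0.5698 -0.0035  0.1392] rot [-1.5697e+00 -1.0000e-04  1.4900e+00] F [ 2.   0.7 -0.5] op 0.0193 
 d [-0.0001  0.0022  0.0007] rot [-0.0011  0.      0.0001]
```

View pics/z6.png

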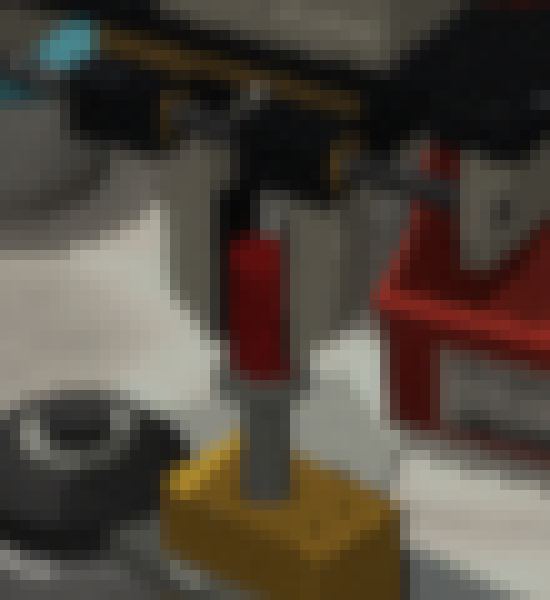

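```bash
python3 -m creep '[{"dx":0,"dy":0,"dz":0,"rx":0,"ry":0,"rz":0,"gripper":0.3},{"dx":0,"dy":0,"dz":0,"rx":0,"ry":0,"rz":0,"gripper":0.5},{"dx":0,"dy":0,"dz":0,"rx":0,"ry":0,"rz":0,"gripper":0.5},{"dx":0,"dy":-0.01,"dz":0,"rx":0,"ry":0,"rz":0,"gripper":0.5},{"dx":0,"dy":-0.035,"dz":0,"rx":0,"ry":0,"rz":0,"gripper":0.5},{"dx":0,"dy":-0.06,"dz":0,"rx":0,"ry":0,"rz":0,"gripper":0.5},{"dx":0,"dy":-0.065,"dz":0,"rx":0,"ry":0,"rz":0,"gripper":0.5}]' 30 && python3 to.py .52 .19 .2 1.41;python3 - <<'E'
from cell import read_camera
import cv2,numpy as np
p,dd=read_camera('scene'); np.savez('s7.npz',p=p,d=dd)
cv2.imwrite('pics/z7.png',cv2.resize(p[130:220,240:360],None,fx=6,fy=6,interpolation=cv2.INTER_NEAREST)[:,:,::-1])
E
```

```text
time: 9.22
tool_pos: [0.5708, -0.0036, 0.2065]
tool_rot: [-1.574, 0.0, 1.49]
contact_force: [0.1, -0.4, -0.1]
opening: 0.046
t 9.225 pos [ 0.5708 -0.0036  0.2065] rot [-1.5739e+00  2.0000e-04  1.4901e+00] F [ 0.1 -0.4 -0.1] op 0.046 
 d [0.1889 0.0063 0.0662] rot [ 0.0031  0.0801 -0.0001]
```

View pics/z7.png

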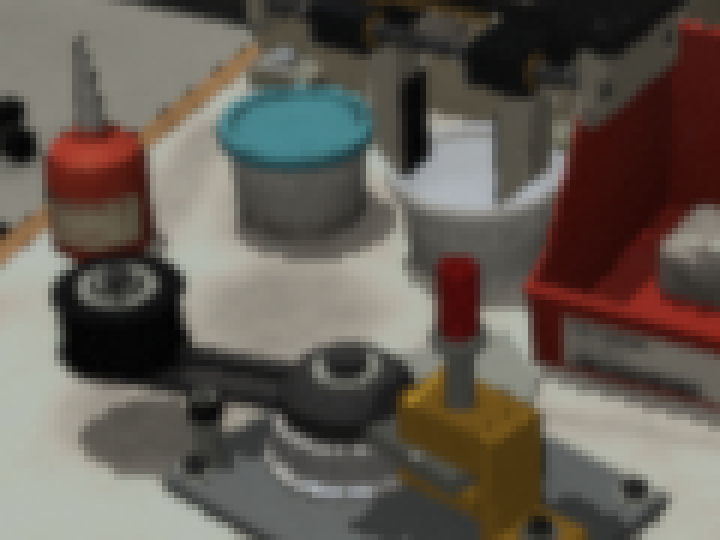

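```bash
python3 - <<'E'
from h import *
print(px2w('top',(223,151),z=.1))
f=np.load('scene0.npz');P,u,v=cloud('scene',f['p'],f['d'])
m=(u>=247)&(u<=265)&(v>=138)&(v<172); Q=P[m&(P[:,2]>.02)&(P[:,2]<.3)&(P[:,0]<.9)]
print(len(Q),np.median(Q,0),Q.max(0),Q.min(0))
E
python3 to.py .5115 .197 .2 1.41
```

```text
[[0.71476684 0.29762392 0.1       ]]
346 [0.70446988 0.30197482 0.05659596] [0.74008456 0.33377597 0.12345098] [0.68366011 0.27948658 0.02001385]
t 9.275 pos [ 0.5705 -0.0036  0.2059] rot [-1.5727e+00  1.0000e-04  1.4900e+00] F [0.1 0.8 0.4] op 0.0458 
 d [0.1952 0.0057 0.075 ] rot [ 0.0019  0.08   -0.    ]
```

```bash
python3 -m creep '[{"dx":0.02,"dy":0,"dz":0.008,"rx":0,"ry":0.01,"rz":0,"gripper":0},{"dx":0.06,"dy":0,"dz":0.025,"rx":0.002,"ry":0.03,"rz":0,"gripper":0},{"dx":0.11,"dy":0,"dz":0.042,"rx":0.002,"ry":0.05,"rz":0,"gripper":0},{"dx":0.15,"dy":0,"dz":0.058,"rx":0.002,"ry":0.07,"rz":0,"gripper":0},{"dx":0.185,"dy":0,"dz":0.071,"rx":0.002,"ry":0.08,"rz":0,"gripper":0},{"dx":0.195,"dy":0.01,"dz":0.075,"rx":0.002,"ry":0.08,"rz":0,"gripper":0},{"dx":0.195,"dy":0.03,"dz":0.075,"rx":0.002,"ry":0.08,"rz":0,"gripper":0},{"dx":0.195,"dy":0.07,"dz":0.075,"rx":0.002,"ry":0.08,"rz":0,"gripper":0},{"dx":0.195,"dy":0.11,"dz":0.075,"rx":0.002,"ry":0.08,"rz":0,"gripper":0},{"dx":0.195,"dy":0.126,"dz":0.075,"rx":0.002,"ry":0.08,"rz":0,"gripper":0},{"dx":0.195,"dy":0.131,"dz":0.075,"rx":0.002,"ry":0.08,"rz":0,"gripper":0},{"dx":0.195,"dy":0.131,"dz":0.075,"rx":0.002,"ry":0.08,"rz":0,"gripper":0}]' 30 && python3 to.py .5115 .197 .075 1.41;python3 - <<'E'
from cell import read_camera
import cv2,numpy as np
p,dd=read_camera('scene')
cv2.imwrite('pics/z8.png',cv2.resize(p[110:220,200:340],None,fx=5,fy=5,interpolation=cv2.INTER_NEAREST)[:,:,::-1])
p,dd=read_camera('top')
cv2.imwrite('pics/t8.png',cv2.resize(p[140:260,220:370],None,fx=5,fy=5,interpolation=cv2.INTER_NEAREST)[:,:,::-1])
E
```

```text
time: 10.78
tool_pos: [0.5114, 0.1968, 0.074]
tool_rot: [-1.569, -0.0, 1.41]
contact_force: [1.3, -0.0, 0.4]
opening: 0.0005
t 10.775 pos [0.5114 0.1968 0.074 ] rot [-1.5690e+00 -3.0000e-04  1.4098e+00] F [ 1.3 -0.   0.4] op 0.0005 
 d [ 0.0002 -0.001  -0.0001] rot [-0.0018 -0.0002  0.0003]
```

View pics/z8.png

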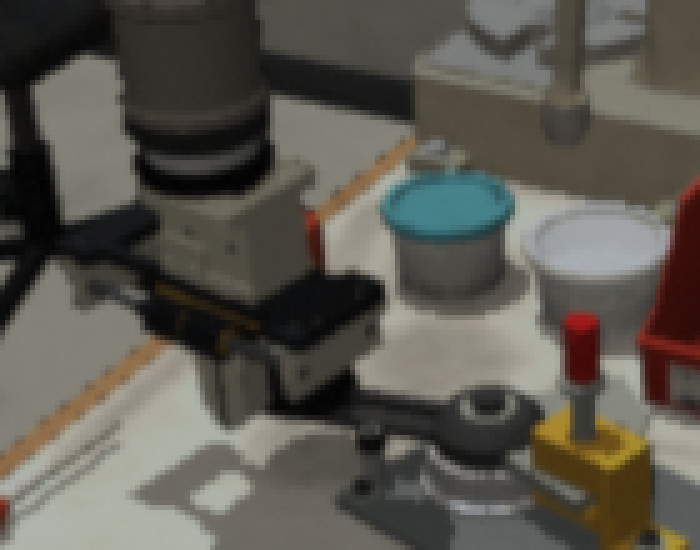

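View pics/t8.png

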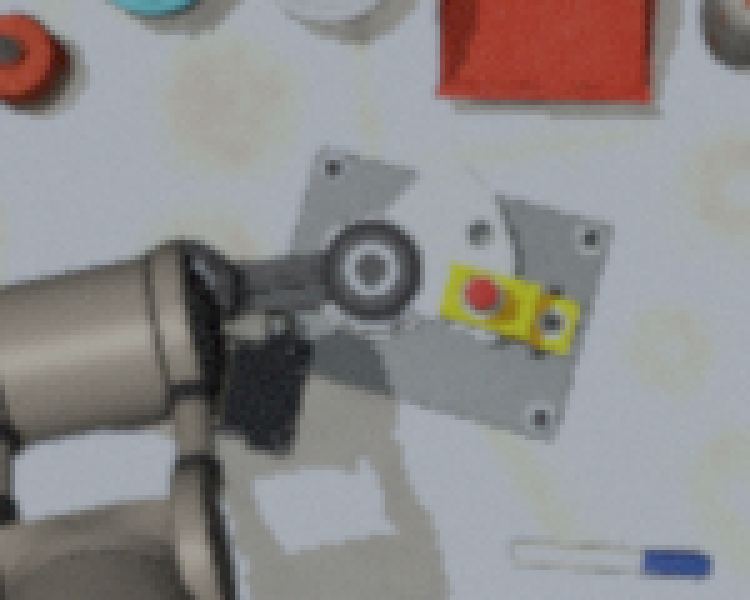

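```bash
python3 -m creep '[{"dx":0,"dy":0,"dz":-0.004,"rx":0,"ry":0,"rz":0,"gripper":0},{"dx":0,"dy":0,"dz":-0.008,"rx":0,"ry":0,"rz":0,"gripper":0},{"dx":0,"dy":0,"dz":-0.011,"rx":0,"ry":0,"rz":0,"gripper":0},{"dx":0,"dy":0,"dz":-0.014,"rx":0,"ry":0,"rz":0,"gripper":0},{"dx":0,"dy":0,"dz":-0.017,"rx":0,"ry":0,"rz":0,"gripper":0},{"dx":0,"dy":0,"dz":-0.02,"rx":0,"ry":0,"rz":0,"gripper":0},{"dx":0,"dy":0,"dz":-0.024,"rx":0,"ry":0,"rz":0,"gripper":0},{"dx":0,"dy":0,"dz":-0.028,"rx":0,"ry":0,"rz":0,"gripper":0}]' 30
```

```text
time: 11.88
tool_pos: [0.5385, 0.1924, 0.0733]
tool_rot: [-1.568, 0.0, 1.41]
contact_force: [-4.8, 0.8, 3.3]
opening: 0.0004
```

```bash
python3 -m creep '[{"dx":0,"dy":0,"dz":-0.004,"rx":0,"ry":0,"rz":0,"gripper":0},{"dx":0,"dy":0,"dz":-0.008,"rx":0,"ry":0,"rz":0,"gripper":0},{"dx":0,"dy":0,"dz":-0.012,"rx":0,"ry":0,"rz":0,"gripper":0},{"dx":0,"dy":0,"dz":-0.016,"rx":0,"ry":0,"rz":0,"gripper":0},{"dx":0,"dy":0,"dz":-0.02,"rx":0,"ry":0,"rz":0,"gripper":0},{"dx":0,"dy":0,"dz":-0.024,"rx":0,"ry":0,"rz":0,"gripper":0},{"dx":0,"dy":0,"dz":-0.028,"rx":0,"ry":0,"rz":0,"gripper":0},{"dx":0,"dy":0,"dz":-0.032,"rx":0,"ry":0,"rz":0,"gripper":0},{"dx":0,"dy":0,"dz":-0.035,"rx":0,"ry":0,"rz":0,"gripper":0}]' 30 && python3 to.py .5985 .1825 .074 1.41;python3 - <<'E'
from cell import read_camera
import cv2,numpy as np
p,dd=read_camera('scene')
cv2.imwrite('pics/z9.png',cv2.resize(p[110:220,200:340],None,fx=5,fy=5,interpolation=cv2.INTER_NEAREST)[:,:,::-1])
p,dd=read_camera('top')
cv2.imwrite('pics/t9.png',cv2.resize(p[140:260,220:370],None,fx=5,fy=5,interpolation=cv2.INTER_NEAREST)[:,:,::-1])
E
```

```text
time: 13.0
tool_pos: [0.5727, 0.1869, 0.0732]
tool_rot: [-1.567, 0.0, 1.41]
contact_force: [-7.0, 2.5, 4.6]
opening: 0.0004
t 13.0 pos [0.5727 0.1869 0.0732] rot [-1.5668e+00  2.0000e-04  1.4100e+00] F [-7.   2.5  4.6] op 0.0004 
 d [-0.0002 -0.0009 -0.0261] rot [-0.004   0.     -0.0002]
```

View pics/z9.png

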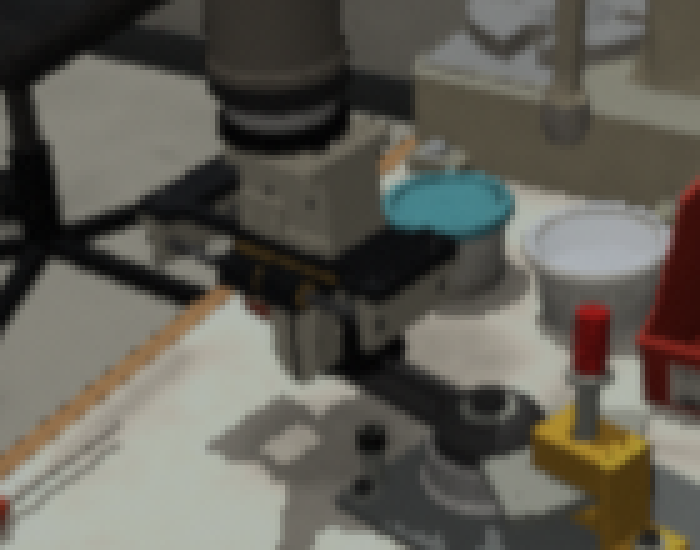

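View pics/t9.png

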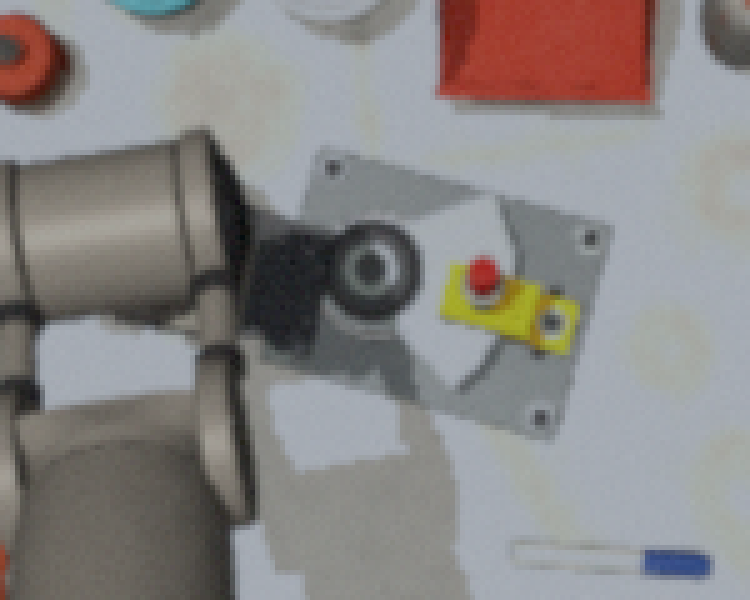

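```bash
python3 -m creep '[{"dx":0,"dy":0,"dz":-0.003,"rx":0,"ry":0,"rz":0,"gripper":0},{"dx":0,"dy":0,"dz":-0.006,"rx":0,"ry":0,"rz":0,"gripper":0},{"dx":0,"dy":0,"dz":-0.009,"rx":0,"ry":0,"rz":0,"gripper":0},{"dx":0,"dy":0,"dz":-0.012,"rx":0,"ry":0,"rz":0,"gripper":0},{"dx":0,"dy":0,"dz":-0.014,"rx":0,"ry":0,"rz":0,"gripper":0},{"dx":0,"dy":0,"dz":-0.016,"rx":0,"ry":0,"rz":0,"gripper":0},{"dx":0,"dy":0,"dz":-0.017,"rx":0,"ry":0,"rz":0,"gripper":0},{"dx":0,"dy":0,"dz":-0.018,"rx":0,"ry":0,"rz":0,"gripper":0}]' 30 ;python3 - <<'E'
from cell import read_camera
import cv2,numpy as np
p,dd=read_camera('scene')
cv2.imwrite('pics/z10.png',cv2.resize(p[110:220,200:340],None,fx=5,fy=5,interpolation=cv2.INTER_NEAREST)[:,:,::-1])
E
```

```text
time: 14.1
tool_pos: [0.5903, 0.1841, 0.0731]
tool_rot: [-1.567, 0.0, 1.41]
contact_force: [-7.2, 1.9, 3.9]
opening: 0.0005
```

View pics/z10.png

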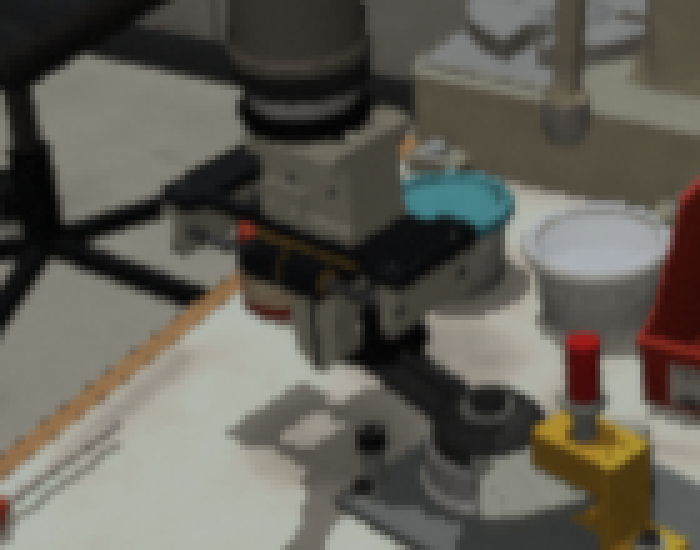

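```bash
python3 -m creep '[{"dx":0,"dy":0,"dz":0,"rx":0,"ry":0,"rz":0,"gripper":0},{"dx":0,"dy":0,"dz":-0.0005,"rx":0,"ry":0,"rz":0,"gripper":0}]' 30 ;python3 - <<'E'
from cell import read_camera
import cv2,numpy as np
p,dd=read_camera('scene')
cv2.imwrite('pics/z11.png',cv2.resize(p[160:220,290:350],None,fx=8,fy=8,interpolation=cv2.INTER_NEAREST)[:,:,::-1])
E
```

```text
time: 14.4
tool_pos: [0.5906, 0.184, 0.073]
tool_rot: [-1.566, 0.0, 1.41]
contact_force: [-7.6, 1.4, 4.8]
opening: 0.0003
```

View pics/z11.png

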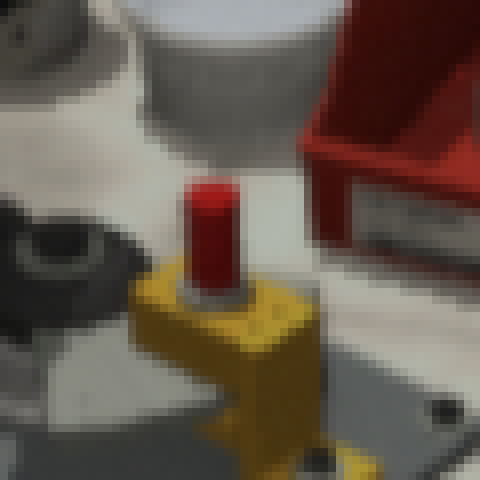

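The pin was mid-fall in the last picture. Its collar now sits on the bracket, at about (212,295). I'll back off gently.

```bash
python3 -m creep '[{"dx":0,"dy":0,"dz":0.001,"rx":0,"ry":0,"rz":0,"gripper":0},{"dx":0,"dy":0,"dz":0.002,"rx":0,"ry":0,"rz":0,"gripper":0},{"dx":0,"dy":0,"dz":0.003,"rx":0,"ry":0,"rz":0,"gripper":0},{"dx":0,"dy":0,"dz":0.004,"rx":0,"ry":0,"rz":0,"gripper":0},{"dx":0,"dy":0,"dz":0.006,"rx":0,"ry":0,"rz":0,"gripper":0},{"dx":0,"dy":0,"dz":0.009,"rx":0,"ry":0,"rz":0,"gripper":0},{"dx":0,"dy":0,"dz":0.014,"rx":0,"ry":0,"rz":0,"gripper":0},{"dx":0,"dy":0,"dz":0.022,"rx":0,"ry":0,"rz":0,"gripper":0},{"dx":0,"dy":0,"dz":0.03,"rx":0,"ry":0,"rz":0,"gripper":0},{"dx":0,"dy":-0.02,"dz":0.036,"rx":0,"ry":0,"rz":0,"gripper":0},{"dx":0,"dy":-0.05,"dz":0.04,"rx":0,"ry":0,"rz":0,"gripper":0},{"dx":0,"dy":-0.09,"dz":0.05,"rx":0,"ry":0,"rz":0,"gripper":0},{"dx":0,"dy":-0.12,"dz":0.07,"rx":0,"ry":0,"rz":0,"gripper":0},{"dx":0.03,"dy":-0.13,"dz":0.09,"rx":0,"ry":0,"rz":0,"gripper":0},{"dx":0.06,"dy":-0.13,"dz":0.1,"rx":0,"ry":0,"rz":0,"gripper":0},{"dx":0.08,"dy":-0.13,"dz":0.1,"rx":0,"ry":0,"rz":0,"gripper":0},{"dx":0.08,"dy":-0.13,"dz":0.1,"rx":0,"ry":0,"rz":0,"gripper":0}]' 30 ;python3 - <<'E'
from cell import read_camera
from h import *
p,dd=read_camera('scene'); np.savez('s12.npz',p=p,d=dd)
cv2.imwrite('pics/z12.png',cv2.resize(p[130:280,240:440],None,fx=4,fy=4,interpolation=cv2.INTER_NEAREST)[:,:,::-1])
P,u,v=cloud('scene',p,dd);hs=cv2.cvtColor(p,cv2.COLOR_RGB2HSV)[v,u].astype(int)
m=(u>305)&(u<325)&(v>175)&(v<205)&((hs[:,0]<8)|(hs[:,0]>172))&(hs[:,1]>140)
print(m.sum(),np.percentile(P[m][:,2],[3,50,97]),w2px('scene',[.5695,-.0035,.116]))
p,dd=read_camera('top')
cv2.imwrite('pics/t12.png',cv2.resize(p[140:260,220:420],None,fx=4,fy=4,interpolation=cv2.INTER_NEAREST)[:,:,::-1])
E
```

```text
time: 16.58
tool_pos: [0.5059, 0.2797, 0.2038]
tool_rot: [-1.569, -0.0, 1.412]
contact_force: [0.4, 0.2, 0.0]
opening: 0.0004
70 [0.08510081 0.10609131 0.11679873] [[316.95557665 183.50526372]]
```

View pics/z12.png

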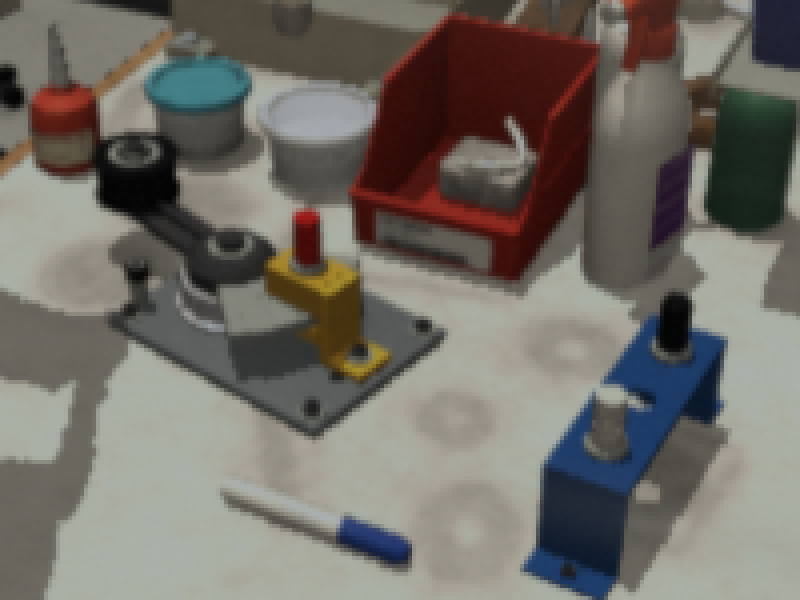

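View pics/t12.png

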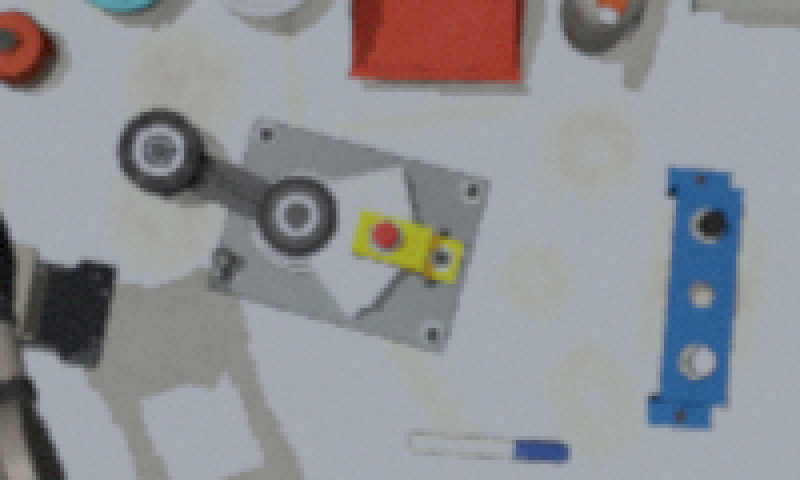

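The arm stays drawn back, with the pulley at (160,150) in the top crop. The pin is home, with its grip top measured at z ≈ 0.117 against 0.116 expected. The other pins and the marker have not moved, and the hand is clear.

```bash
python3 -c "
from cell import robot
print(robot.hand_in())"
```

```text
the job is handed in; nothing more can be done
None
```

The red pin is fully home in the yellow bracket and holds the tensioner arm drawn back. I handed the job in at about 16.7 s of the 61 s allowed.

**What I did:** I took the red pin from the rack and stood it in the bracket's hole. With the closed fingers I then pushed the pulley back until the pin dropped through. That was at about 0.6 rad, worked out from how far the fingers had moved. I stopped there and backed off slowly. Force readings at the end of each pushing step were at most about 9 N; I did not read them between steps.

**Last checks, with the hand clear:**
- **Pin:** its collar sits on the bracket and it stands upright. The top of its grip measured about 117 mm above the bench, against 116 mm expected. I read its position over the hole, its uprightness and its stillness from the pictures only.
- **Arm:** the pictures show it still held back, well off the rest stop, with nothing touching it and no contact force on the hand.
- **Other things:** the black and white pins, the white tub and the marker look unmoved. The tape, screwdriver and hex key were outside the last pictures, but the hand did not go near them.

**Disagreements:** the two cameras differed by up to about 4 mm on where the red pin stood, and the pin looked slightly tilted in the grip. It still went into the hole with about 4 N at most.

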